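# Mount the loaded spit on the table rotisserie

### The arm

A 7-joint arm with a two-finger parallel gripper is mounted at the origin on a cart in front of the work surface, level with it; the furniture and walls round the work are solid. World frame = base frame: x ahead of the robot, y to its left, z up, the work surface at z = 0. Lengths are in m, angles in rad, forces in N, time in s.
With the tool pointing down it reaches from about 0.4 to 0.85 m from the base axis. Payload 4.5 kg.
Tool frame: the origin (TCP) lies between the finger pads; the fingertips stand 25 mm ahead of it and the grasp point (between the pads) lies 6 mm ahead of it; z points along the fingers, y is the line along which they close (so a half turn about z gives the same grasp; the last joint's range is limited). The gripper opens to 88 mm and grips with 3 to 60 N. Pads are 18 mm wide; open, the fingers measure 123 mm over their backs; the gripper's body (75 mm by 187 mm) begins 45 mm behind the grasp point.
Start: joints at [-1.105, 0.689, -0.195, 1.565, 0.157, 0.902, -0.215], TCP at [0.262, 0.568, 0.264] pointing down, gripper open.
Joint ranges: [-3.01, 3.01], [-0.46, 2.08], [-1.47, 1.51], [0.13, 2.56], [-1, 4.14], [0.04, 2.09], [-2.66, 2.66]. Speed limits (rad/s): [2.57, 2.57, 3.14, 3.14, 3.14, 3.14, 3.14].

### API

Orientations are given as a unit quaternion [x, y, z, w].
In Python, from workcell import * gives the robot as it stands.
- The arm moves only by the shell command python3 -m inch 'ROWS'. ROWS is JSON, a list of rows, each a list of 5 numbers: the shift along the tool's x, y, z in mm, then the turn about the tool's z in rad, then the finger opening in mm, from 0 to 88.1. In form: [[x, y, z, roll, claw], ...]. A call has exactly 8 rows; each row shifts and turns the commanded pose from where the row before left it, along the tool's axes as they then stand; what a row does not reach is not made up. A row lasts 1/10 s, in which the tool goes at most 50 mm and 8.59 degrees, less where a joint would pass 70% of its speed; a pose out of reach is approached as far as the arm can. A call is refused whole if a number of a shift passes 50 or a number of a turn 0.15, either way. A call with a gripper value outside its range is refused whole. The fingers move at their own pace and stop on an object; the grip force is fixed at half the most. Time passes only in rows, so rows that do not move let the fingers close, or fill a call up. It gives the time, the measured TCP pose, the force, the opening and the grip force at its end, in the units of the state.
- observe(): the state, without advancing time (a new reading comes with each control period).
- snapshot(name): name is "side" or "top" or "wrist"; returns a dict with "frame" (420x560x3 uint8, red, green, blue), "mtx" (3x3 intrinsics, pixels), "R" (3x3) and "t" (3): a world point X has camera coordinates R X + t; the wrist camera has in their place "tool_from_camera" (4x4, takes a point from camera to tool coordinates, whose origin is the TCP and whose axes are the flange's). Camera axes: x right, y down, z forward; pixel columns grow to the right and rows downward; lengths in m; the calibration is good to about 2 mm. A picture is of the moment at which its call begins: read the wrist's pose just before it. There is no depth.
- finish_job(): hands the job in; it is judged then, once.
The state is a dict: "t": time; "qpos": joint angles; "qd": joint speeds; "tau": joint torques, N m; "tool_pos": TCP position; "tool_rot": TCP orientation; "contact_force": force on the tool from outside, world axes, zero at the start; "torque": the same for the moment, N m; "opening": finger opening in m; "grip_force": force on a finger pad.
Only numpy, scipy, OpenCV 4.12 (cv2) and the standard library are available. Lean on these libraries where they do the work, as an engineer would, in place of code of your own. Each camera call takes 0.05 s, during which the arm holds its last target. There are 200 camera calls.

### The job

The spit with the tomato and the garlic is ready across the roasting tin: lift it off by the bare middle of its bar, without touching the food, and mount it on the table rotisserie with its black handle at the end away from the gearbox. Keep it level and press it gently down into the two open bearing slots, never with force, until both ends are fully home and both spring catches have snapped back over them, and only then let go.

Things in the scene. Friction and masses are not known exactly. Their poses are not given: they have to be found in the camera images.
- spit_middle (a point): Grasp point: centre of the steel spit, in its 10 x 10 mm square bar, bare for 46 mm either side. It starts 57 mm above the worktop, the bar lying across the tin's two end rims (5 mm below this point), its sides upright. Axes: y along the bar towards the black handle, z up. The whole spit weighs 0.3 to 0.45 kg and balances within 20 mm of this point
- handle_journal (a point): Centre of the round journal (diameter 10 mm, 28 mm long) at the handle end, 150 mm from spit_middle along its +y. Just inside it is a collar of 22 mm diameter, outer face 139 mm from the middle; outside it the black handle, 22 mm thick, ending 232 mm from the middle
- drive_journal (a point): Centre of the same journal (with the same collar) at the driven end, 150 mm from spit_middle along -y; beyond it a flat tang ends 185 mm from the middle
- spit: The whole spit with the food; origin at spit_middle, same axes
- tomato: Red tomato on the spit, 58 mm thick, from 47 to 109 mm from spit_middle on the -y side; not to be touched by the fingers. Origin on its inner end, on the spit's axis
- garlic: Garlic bulb on the spit, 61 mm thick, from 47 to 106 mm from spit_middle on the +y side; not to be touched by the fingers. Origin on its inner end, on the spit's axis
- rotisserie: Table rotisserie, fixed: dark drip tray 170 x 270 x 38 mm, at each end two posts (37 mm either side of the middle in x, 153 mm high) carrying an aluminium bearing with a slot open at the top; black gearbox beyond the -y end. Origin on the worktop below its middle; y through both slots, z up. More than 25 N of the spit against it would bend the spit
- handle_end (a point): Point on the worktop below the slot of the +y bearing, 150 mm from the rotisserie's middle. Both bearings: 14 mm thick (inner face 143 mm from the middle, 4 mm of play for the collar); slot 12 mm wide, flat seat, straight walls 24 mm up, then a funnel opening to 36 mm, its mouth 40 mm above the seat. A seated journal's centre is 5 mm above the seat
- gearbox_end (a point): Point on the worktop below the slot of the -y bearing. Both bearings are clamped on the posts at one height setting that is not measured and differs each time: the two seats are level, 78 to 108 mm above the worktop, to be found by feel. On the seats the resistance grows steeply
- roasting_tin: Open steel roasting tin, fixed, 190 (x) x 250 (y) x 52 mm high, walls 4 mm; origin at the centre of its underside
- handle_catch (a joint): Spring catch of the +y bearing: brass nose jutting from the slot's +x wall, sloping face from 32 down to 10.5 mm above the seat. In m: 0 = fully out (slot empty, or journal home beneath it); a journal passing down pushes it back to about 0.003. Passing both takes 5 to 13 N besides the spit's weight; each journal snaps under its own, often one end first, tipping the spit 2 degrees
- drive_catch (a joint): The same spring catch in the -y bearing, about a quarter stiffer

How it is judged:
On the way, in this order (a step that is already met when the one before it is completed fails the run):
1. the spit is lifted clear of the roasting tin (height (world z) of spit_middle above 0.1 m and contact force between spit and roasting_tin below 0.1 N), for 0.2 s.
2. its journals are pressed down past the catches (value of joint any of handle_catch, drive_catch above 0.0015 m), for 0.02 s.
At the end, for the whole second after the job is handed in: The spit lies at rest in both bearings with its handle away from the gearbox: both catches are back out (within 1 mm) above their journals, the bar is level within 0.6 degrees, its middle within 8 mm of the rotisserie's in plan and 81 to 114.5 mm above the worktop (value of joint each of handle_catch, drive_catch below 0.001 m and z of spit_middle in the frame of rotisserie between 0.081 and 0.1145 m and horizontal distance between spit_middle and rotisserie below 0.008 m and y of handle_journal in the frame of rotisserie above 0.14 m and angle between spit_middle's own y axis and vertical between 1.561 and 1.581 rad and linear speed of spit below 0.02 m/s); the robot touches nothing.
It fails at once if the spit is let go or dropped before it is home (height (world z) of spit_middle above 0.1165 m and contact force between the fingers and spit below 0.3 N).
It fails at once if the spit is forced: it presses on the rotisserie with more than 25 N (contact force between spit and rotisserie above 25 N).
It fails at once if the fingers touch the food (over 1.5 N) (contact force between the fingers and tomato above 1.5 N or contact force between the fingers and garlic above 1.5 N).
It fails at once if the spit is not kept level (tipped by more than 8 degrees) (angle between spit_middle's own y axis and vertical above 1.711 rad or angle between spit_middle's own y axis and vertical below 1.431 rad).
It also fails if it takes over 69 s, if anything falls off the work surface, if the arm or the gripper's body presses on something with over 40 N, if the wrist force passes 120 N, or if a joint passes its speed limit or range.

## Working session

There is one attempt and no reset: what is moved stays moved. The work goes in short steps, Python scripts to look and compute and a shell command to move; the robot and the scene stay as the last step left them, time stands still between calls to the robot, and variables do not carry over. Pictures are saved under pics/ and viewed, at most 10 in all, crops included, and the job is handed in when it is done.

```bash
mkdir -p pics; ls
cat > h.py <<'E'
from workcell import *
import numpy as np, cv2
from scipy.spatial.transform import Rotation as Ro
def snap(n,f=None):
    s=observe(); d=snapshot(n)
    if n=="wrist":
        T=np.eye(4);T[:3,:3]=Ro.from_quat(s["tool_rot"]).as_matrix();T[:3,3]=s["tool_pos"]
        W=np.linalg.inv(T@np.array(d["tool_from_camera"])); d["R"]=W[:3,:3]; d["t"]=W[:3,3]
    d={k:(np.array(v) if k!="name" else v) for k,v in d.items()}
    if f: cv2.imwrite("pics/"+f,d["frame"][:,:,::-1])
    np.savez("/tmp/"+n+".npz",**d); return d
def load(n): return dict(np.load("/tmp/"+n+".npz"))
def ray(d,uv,z):
    r=np.linalg.inv(d["mtx"])@np.array([uv[0],uv[1],1.]); r=d["R"].T@r; c=-d["R"].T@d["t"]
    return c+r*(z-c[2])/r[2]
def proj(d,X):
    p=d["mtx"]@(d["R"]@np.array(X)+d["t"]); return p[:2]/p[2]
E
python3 - <<'E'
from h import *
s=observe(); print(s)
a=snap("top","top1.png"); b=snap("side","side1.png")
for d in(a,b): print(-d["R"].T@d["t"], d["R"][2])
E
```

```text
pics
{'t': 0.0, 'qpos': array([-1.10524317,  0.6899697 , -0.19451086,  1.56631015,  0.15729464,
        0.90248429, -0.21512648]), 'qd': array([-0.00113936,  0.00206164, -0.0016063 ,  0.00075752,  0.00035058,
        0.00165168, -0.00016194]), 'tau': array([ 1.10948458e-03, -5.27574420e+01, -1.26697786e+00, -1.53423142e+01,
       -5.27773378e-02,  6.53097071e-03,  1.65187653e-04]), 'tool_pos': array([0.26134407, 0.56711287, 0.26292785]), 'tool_rot': array([ 2.14180201e-01,  9.76793759e-01, -8.81122168e-04, -1.29070714e-04]), 'contact_force': array([-0.19167547, -0.09494559,  0.90539502]), 'torque': array([ 0.02351697, -0.01601483, -0.03327288]), 'grip_force': 0.0, 'opening': 0.08817377098629893}
[0.40678583 0.07700772 1.21852444] [ 0.04137445  0.01109298 -0.99908213]
[0.06951597 1.29276634 0.88308681] [ 0.2656205  -0.80226839 -0.53461311]
```

View pics/top1.png

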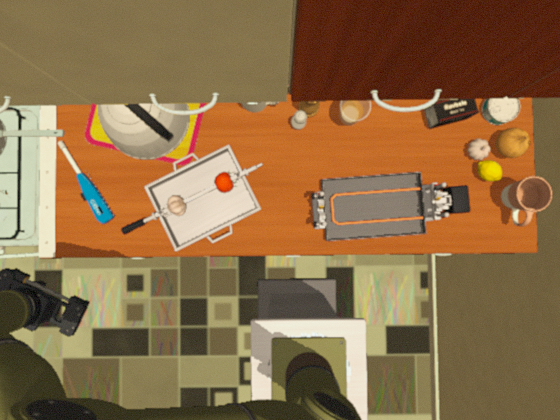

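View pics/side1.png

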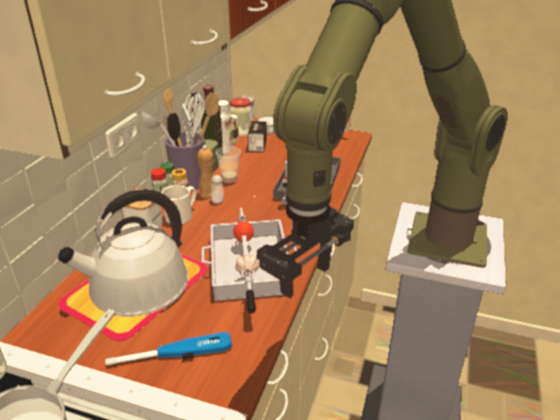

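The top view shows the spit from the handle (124,229) to the tang (262,165), with the tomato at (224,182) and the garlic at (177,205). The rotisserie is on the right, with its bearings near (319,210) and (437,202) and the gearbox at (458,199). The side view confirms the layout.

Run:
```python
from h import *
d=load("top")
f=d["frame"].astype(int)
hsv=cv2.cvtColor(d["frame"],cv2.COLOR_RGB2HSV)
P={}
m=((f[:,:,0]>190)&(f[:,:,1]<75)); m[:150]=0;m[210:]=0;m[:,:205]=0;m[:,245:]=0
v,u=np.nonzero(m);print("tom",u.mean(),v.mean(),len(u),ray(d,(u.mean(),v.mean()),.057))
for n,uv in dict(garlic=(177,205),handle_end=(124,230),handle_in=(146,219),tang=(262,165)).items(): print(n,ray(d,uv,.057))
for n,uv,z in [("bearL",(319.5,210),.12),("bearR",(437,202),.12),("gear",(459,199),.12),("trayTL",(322,182),.038),("trayTR",(420,173),.038),("trayBL",(328,240),.038),("trayBR",(425,234),.038)]: print(n,ray(d,uv,z))
c1=cv2.resize(d["frame"][140:245,300:480],(720,420),interpolation=cv2.INTER_CUBIC);
c2=cv2.resize(d["frame"][150:240,110:270],(640,360)[0:2],interpolation=cv2.INTER_CUBIC)
cv2.imwrite("pics/crop1.png",c1[:,:,::-1])
```

```text
tom 223.6818181818182 182.34415584415584 154 [0.52899548 0.22230883 0.057     ]
garlic [0.46966496 0.34806708 0.057     ]
handle_end [0.40436726 0.4905744  0.057     ]
handle_in [0.43312525 0.43145431 0.057     ]
tang [0.57439583 0.11894689 0.057     ]
bearL [ 0.44916135 -0.02733709  0.12      ]
bearR [ 0.46571827 -0.32328031  0.12      ]
gear [ 0.47259763 -0.37864628  0.12      ]
trayTL [ 0.52846646 -0.04314756  0.038     ]
trayTR [ 0.54954555 -0.30933933  0.038     ]
trayBL [ 0.37083528 -0.05678233  0.038     ]
trayBR [ 0.38401511 -0.31855103  0.038     ]
```

View pics/crop1.png

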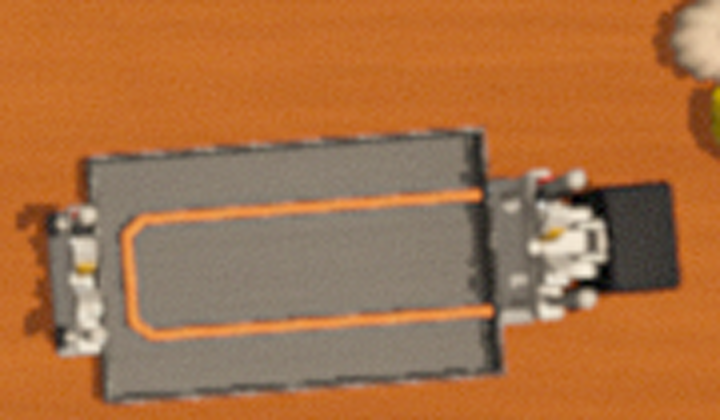

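The bearings lie at about (0.449,-0.027) and (0.466,-0.323), which gives a middle of (0.457,-0.175) and a yaw of about 3.4°. The spacing is 0.296 against a nominal 0.300. The brass noses show in the crop at (85,268) and (550,235). The spit middle is about (0.498,0.285) with a yaw of 24.6°. I'll move above it next.

```bash
python3 -m inch '[[-41,-19,0,0,88],[-42,-20,0,0,88],[-42,-20,0,0,88],[-42,-20,0,0,88],[-42,-20,0,0,88],[-42,-20,0,0,88],[-42,-20,0,0,88],[-40,-18,0,0,88]]'; python3 -m inch '[[0,0,0,0.14,88],[0,0,0,0.14,88],[0,0,0,0.14,88],[0,0,0,0.14,88],[0,0,0,0.15,88],[0,0,0,0,88],[0,0,0,0,88],[0,0,0,0,88]]'
python3 - <<'E'
from h import *
d=snap("wrist","w1.png"); print(observe()["qpos"], -d["R"].T@d["t"],proj(d,[.498,.285,.057]))
E
```

```text
t: 0.9
tool_pos: [0.4993, 0.2835, 0.2634]
tool_rot: [0.215, 0.977, -0.0, -0.0]
contact_force: [0.1, 0.1, 0.4]
opening: 0.0879
grip_force: 0.0
t: 1.7
tool_pos: [0.4982, 0.2857, 0.2636]
tool_rot: [0.539, 0.842, -0.0, -0.0]
contact_force: [0.0, 0.3, 0.0]
opening: 0.0879
grip_force: 0.0
[-0.5832807   0.61763883 -0.02919626  1.72778532  0.02330905  0.79671713
 -0.19250608] [0.4673398  0.35261376 0.38376637] [276.19197337 188.24887626]
```

View pics/w1.png

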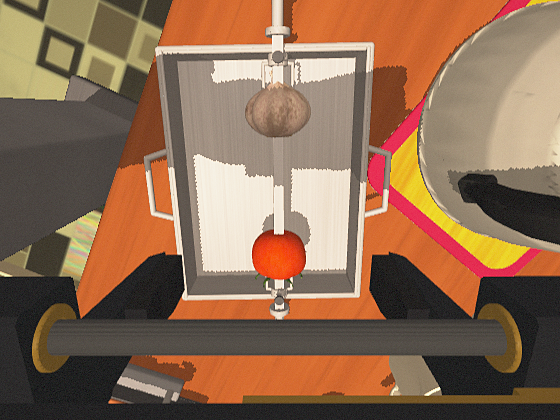

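The wrist view shows the bar vertical at column ~279. The garlic ends at about row 137 and the tomato starts at about row 231. I'll measure those precisely.

Run:
```python
from h import *
d=load("wrist"); f=d["frame"].astype(int)
for r in (30,150,165,195,205,215,225): print(r,f[r,268:292].sum(1)//3)
R,G,B=f[...,0],f[...,1],f[...,2]
m=((R>140)&(G<90)&(B<60));m[:, :235]=0;m[:,320:]=0;m[:200]=0;m[285:]=0
n,l,s,c=cv2.connectedComponentsWithStats(m.astype(np.uint8)); i=1+s[1:,4].argmax();print("tom",s[i],c[i],ray(d,c[i],.057))
hsv=cv2.cvtColor(d["frame"],cv2.COLOR_RGB2HSV)
m=((R-B>15)&(G<190));m[:,:235]=0;m[:,320:]=0;m[:80]=0;m[150:]=0
n,l,s,c=cv2.connectedComponentsWithStats(m.astype(np.uint8)); i=1+s[1:,4].argmax();print("gar",s[i],c[i],ray(d,c[i],.057))
for uv in [(277,31),(281,302),(278.5,137),(278.5,231)]: print(uv,ray(d,uv,.057))
```

```text
30 [189 198 214 216 217 217 221 227 230 233 225 218 222 219 209 199 199 191
 183 161 150 125  72  70]
150 [143 138 138 143 137 153 159 152 156 155 150 154 148 153 157 137 142 144
 149 144 141 148 141 140]
165 [141 137 139 141 140 138 150 151 151 154 152 152 153 150 157 141 140 143
 145 139 139 148 140 140]
195 [232 231 229 230 234 180 242 232 231 231 229 233 233 233 240 204 129 142
 147 145 138 138 128 246]
205 [233 231 229 229 232 218 236 229 231 230 231 230 232 234 239 205 126 140
 145 147 138 136 130 246]
215 [248 123 129 135 135  92 247 231 230 229 228 230 230 232 234 234 131 138
 145 146 138 142 141 143]
225 [142 141 143 137 139  87 247 231 226 228 227 228 230 232 233 241 127 137
 144 142 135 138 145 143]
tom [ 252  233   54   47 1930] [278.21813472 255.62176166] [0.52974824 0.2210388  0.057     ]
gar [ 235   80   85   70 5799] [276.79772375 115.35626832] [0.46985241 0.34748681 0.057     ]
(277, 31) [0.4407387  0.41107343 0.057     ]
(281, 302) [0.55531117 0.17290887 0.057     ]
(278.5, 137) [0.4794588  0.33044576 0.057     ]
(278.5, 231) [0.51864728 0.24573109 0.057     ]
```

```bash
python3 -m inch '[[3,1.5,20,-0.015,88],[0,0,30,0,88],[0,0,35,0,88],[0,0,35,0,88],[0,0,35,0,88],[0,0,30,0,88],[0,0,15.5,0,88],[0,0,0,0,88]]'
python3 - <<'E'
from h import *
d=snap("wrist","w2.png"); print(-d["R"].T@d["t"])
E
```

```text
t: 2.55
tool_pos: [0.4974, 0.2885, 0.0615]
tool_rot: [0.534, 0.846, -0.002, -0.001]
contact_force: [-0.8, -0.2, -0.2]
opening: 0.0878
grip_force: 0.0
[0.46603867 0.35516809 0.18163693]
```

View pics/w2.png

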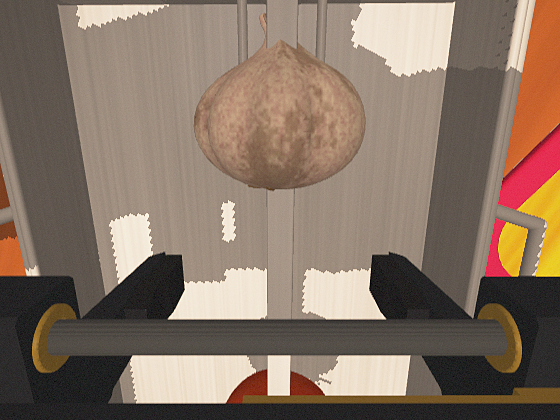

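The garlic's inner end is at row ~188, and the bar (267–293) sits between the fingers (182, 370). The tomato appears below, around row 370. I'll close while checking the position along the bar.

```bash
python3 - <<'E'
from h import *
d=load("wrist"); s=observe(); R=Ro.from_quat(s["tool_rot"]).as_matrix()
for uv,z in [((279,188),.057),((279,188),.05),((279,370),.075),((280,240),.062)]: print(uv,R.T@(ray(d,uv,z)-s["tool_pos"]))
E
python3 -m inch '[[0,2,0,0,60],[0,0,0,0,30],[0,0,0,0,0],[0,0,0,0,0],[0,0,0,0,0],[0,0,0,0,0],[0,0,0,0,0],[0,0,0,0,0]]'
```

```text
(279, 188) [ 0.04537486 -0.00021151  0.00599468]
(279, 188) [ 0.04378708 -0.00017897  0.01299448]
(279, 370) [-0.02073097 -0.00013375 -0.01201255]
(280, 240) [0.02662194 0.0001848  0.00099229]
t: 3.4
tool_pos: [0.5002, 0.2899, 0.0632]
tool_rot: [0.534, 0.845, -0.0, -0.0]
contact_force: [-1.7, 0.2, -0.7]
opening: 0.0262
grip_force: 0.0
```

```bash
python3 -m inch '[[0,-2,0,0,0],[0,0,0,0,0],[0,0,0,0,0],[0,0,0,0,0],[0,0,0,0,0],[0,0,0,0,0],[0,0,0,0,0],[0,0,0,0,0]]'
```

```text
t: 4.2
tool_pos: [0.4981, 0.2889, 0.0631]
tool_rot: [0.534, 0.845, -0.0, -0.0]
contact_force: [-1.5, 0.5, -0.0]
opening: 0.0096
grip_force: 30.0
```

```bash
python3 -m inch '[[0,0,-5,0,0],[0,0,-15,0,0],[0,0,-25,0,0],[0,0,-30,0,0],[0,0,-30,0,0],[0,0,-30,0,0],[0,0,-25,0,0],[0,0,-5,0,0]]'
python3 -m inch '[[0,0,0,0,0],[0,0,0,0,0],[0,0,0,0,0],[0,0,0,0,0],[0,0,0,0,0],[0,0,0,0,0],[0,0,0,0,0],[0,0,0,0,0]]'
python3 - <<'E'
from h import *
s=observe();print(s["contact_force"],s["torque"],s["qpos"])
d=snap("side","s2.png"); snap("wrist","w3.png"); t=snap("top")
E
```

```text
t: 5.0
tool_pos: [0.5, 0.2899, 0.2321]
tool_rot: [0.534, 0.845, 0.003, 0.001]
contact_force: [-0.1, 0.3, -3.0]
opening: 0.0094
grip_force: 30.0
t: 5.8
tool_pos: [0.4984, 0.2891, 0.2282]
tool_rot: [0.534, 0.845, 0.0, -0.0]
contact_force: [0.5, -0.4, -2.2]
opening: 0.0093
grip_force: 30.0
[ 0.53894565 -0.39289631 -2.22313708] [ 0.01151958  0.05199574 -0.01186521] [-0.58596175  0.66627567 -0.03322643  1.75930629  0.03120284  0.71650094
 -0.19160778]
```

View pics/s2.png

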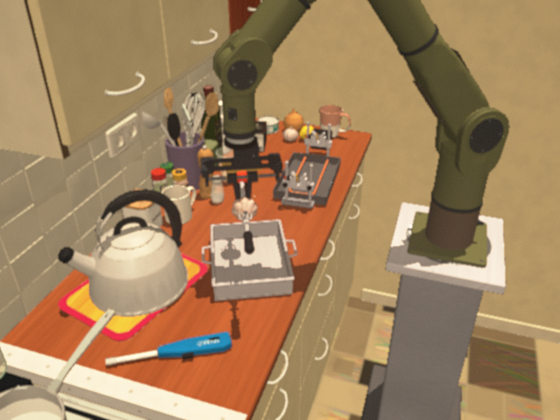

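The side view shows the spit hanging level in the gripper, with its handle at (248,242), clear of the tin. I'll carry it over the rotisserie.

```bash
python3 -m inch '[[-12,-7,0,0,0],[-22,-13,0,0,0],[-28,-16.5,0,0,0],[-28,-16.5,0,0,0],[-28,-16.5,0,0,0],[-28,-16.5,0,0,0],[-28,-16.5,0,0,0],[-28,-16.5,0,0,0]]'
python3 -m inch '[[-28,-16.5,0,0,0],[-28,-16.5,0,0,0],[-28,-16.5,0,0,0],[-28,-16.5,0,0,0],[-28,-16.5,0,0,0],[-28,-16.5,0,0,0],[-22,-12,0,0,0],[-10,-6,0,0,0]]'
python3 -m inch '[[0,0,0,0.03,0],[0,0,0,0.06,0],[0,0,0,0.07,0],[0,0,0,0.07,0],[0,0,0,0.07,0],[0,0,0,0.06,0],[0,0,0,0.024,0],[0,0,0,0,0]]'
python3 - <<'E'
from h import *
s=observe();print(s["contact_force"],s["torque"],s["qpos"],s["tool_pos"])
d=snap("top");snap("wrist","w4.png"); snap("side")
c=cv2.resize(d["frame"][150:250,290:490],(800,400),interpolation=cv2.INTER_CUBIC);cv2.imwrite("pics/c4.png",c[:,:,::-1])
E
```

```text
t: 6.75
tool_pos: [0.4771, 0.0531, 0.2284]
tool_rot: [0.534, 0.845, -0.0, 0.0]
contact_force: [0.1, -0.7, -3.1]
opening: 0.0091
grip_force: 30.0
t: 7.55
tool_pos: [0.4566, -0.1791, 0.2284]
tool_rot: [0.536, 0.844, -0.001, 0.0]
contact_force: [-0.1, 0.1, -2.7]
opening: 0.0088
grip_force: 30.0
t: 8.35
tool_pos: [0.4581, -0.1739, 0.2282]
tool_rot: [0.685, 0.729, 0.0, -0.0]
contact_force: [0.3, 0.3, -3.9]
opening: 0.0095
grip_force: 30.0
[ 0.30253878  0.34863466 -3.88993786] [-0.07505115  0.06345467  0.03046136] [ 0.28253995  0.57020245 -0.02110768  2.00862011  0.02007131  0.56318396
  0.30985628] [ 0.45814167 -0.1738719   0.22821417]
```

View pics/c4.png

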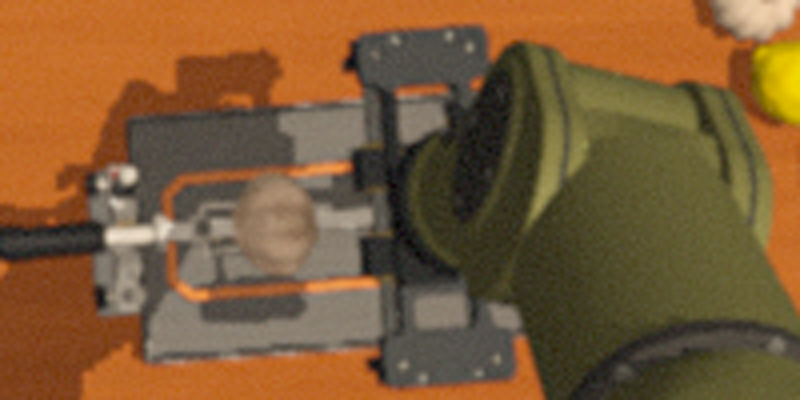

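View pics/w4.png

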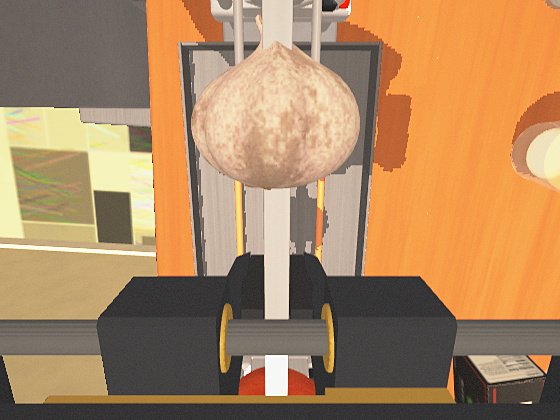

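In the top crop, the handle shoulder is at (105,236) and the handle bearing's posts are at (115,180) and (122,295). In the wrist view, the tray's +y edge is at row ~45 with sides at columns ~181 and 380, and the bar is at column ~277. I'll measure these numerically.

Run:
```python
from h import *
d=load("wrist"); s=observe(); f=d["frame"].astype(int)
R=Ro.from_quat(s["tool_rot"]).as_matrix()
loc=lambda uv,z: (R.T@(ray(d,uv,z)-s["tool_pos"])*1000).round(1)
g=f.sum(2)//3
RB=f[...,0]-f[...,2]
for r in (60,90,130,180,230,260):
    # outer tray edges: orange wood -> dark rim
    o=RB[r]>70
    L=max(i for i in range(150,215) if o[i-2:i+1].all()); Rr=min(i for i in range(350,420) if o[i:i+3].all())
    a=loc((L+.5,r),.038);b=loc((Rr-.5,r),.038)
    print(r,L,Rr,a,b,(a+b)/2)
print(g[36:56,196],RB[36:56,196]); print(g[36:56,372],RB[36:56,372])
for uv in [(196,43.5),(372,43.5)]: print("tray+y edge",loc(uv,.038),ray(d,uv,.038))
t=load("top")
for n,uv,z in [("shoulder",(290+105/4,150+236/4),.222),("garlic inner?",(290+315/4,150+222/4),.222)]: 
    p=ray(t,uv,z); print(n,p,(R.T@(p-s["tool_pos"])*1000).round(1))
print("exp shoulder px",proj(t,s["tool_pos"]+R@[.164,0,.006]))
for r in (205,225,240): print(r, g[r,255:300])
```

```text
60 178 381 [113.3 -81.9 190.2] [113.4  86.9 190.3] [113.35   2.5  190.25]
90 207 379 [ 89.6 -59.  190.2] [ 89.7  87.2 190.2] [ 89.65  14.1  190.2 ]
130 203 355 [ 56.3 -64.5 190.2] [ 56.4  68.9 190.2] [ 56.35   2.2  190.2 ]
180 187 371 [ 11.4 -81.9 190.2] [ 11.5  86.6 190.2] [ 11.45   2.35 190.2 ]
230 191 367 [-37.4 -81.6 190.2] [-37.3  86.6 190.2] [-37.35   2.5  190.2 ]
260 193 365 [-68.9 -81.8 190.2] [-68.7  87.  190.2] [-68.8   2.6 190.2]
[160 158 158 156 158 149  98 167 184 118  72  87  87  71 132 176 184 182
 181 181] [169 176 172 179 187 158  26  27  35  23   5  13  13   8  21  33  38  34
  36  34]
[111 114 112 117 114 109 107 106  99  79  63  71  71  68  72  73  72  70
  67  71] [130 131 134 135 149 105  31  11  16  16   6   9   3  12  11   7  12  11
   8   7]
tray+y edge [125.8 -66.5 190.2] [ 0.3839567  -0.05319357  0.038     ]
tray+y edge [126.   78.8 190.3] [ 0.52893126 -0.04414686  0.038     ]
shoulder [ 0.44760996 -0.01024905  0.222     ] [164.9  -0.3   6.3]
garlic inner? [ 0.45415773 -0.13038444  0.222     ] [44.6 -1.1  6.2]
exp shoulder px [316.62794253 208.83202914]
205 [179 183 186 188 184 186 187 191 144 204 223 217 217 216 218 217 216 217
 217 217 219 215 213 215 217 219 217 214 216 218 215 220 223 221 218 109
 103 105 114 112 112 116 109 106 108]
225 [187 178 186 189 188 185 185 189 157 206 222 216 217 216 216 218 215 220
 218 214 217 216 215 215 216 217 218 216 213 216 217 219 220 224 215  95
 105 108 112 111 111 111 109 107 107]
240 [181 179 182 188 188 187 184 184 184 196 223 218 216 218 216 217 216 218
 218 217 216 217 214 215 218 217 217 214 215 217 218 221 220 222 198 160
  98 104 113 112 114 109 108 106 109]
```

```bash
python3 - <<'E'
from h import *
t=load("top"); s=observe(); R=Ro.from_quat(s["tool_rot"]).as_matrix()
for uv in [(300+75/4,140+215/4),(300+90/4,140+340/4),(300+577/4,140+178/4),(300+587/4,140+298/4)]:
    for z in (.14,.153): print(uv,z,(R.T@(ray(t,uv,z)-s["tool_pos"])*1000).round(1))
E
python3 -m inch '[[-2,0.5,0,0,0],[-3,1,0,0,0],[-3,1,0,0,0],[-1,0,0,0,0],[0,0,0,0,0],[0,0,0,0,0],[0,0,0,0,0],[0,0,0,0,0]]'
python3 - <<'E'
from h import *
s=observe();print(s["tool_pos"])
d=snap("side");c=cv2.resize(d["frame"][100:230,230:370],(700,600)[0:2],interpolation=cv2.INTER_CUBIC);cv2.imwrite("pics/c5.png",c[:,:,::-1])
R=Ro.from_quat(s["tool_rot"]).as_matrix()
P=lambda v:s["tool_pos"]+R@np.array(v)/1000
for x in (139,164,232):
    q=proj(d,P([x,0,6])); print(x,(q-[230,100])*[5,600/130])
E
```

```text
(318.75, 193.75) 0.14 [148.4  39.9  88.3]
(318.75, 193.75) 0.153 [149.6  39.   75.3]
(322.5, 225.0) 0.14 [145.1 -38.1  88.3]
(322.5, 225.0) 0.153 [146.4 -38.   75.3]
(444.25, 184.5) 0.14 [-163.    39.9   88.1]
(444.25, 184.5) 0.153 [-158.    39.    75.2]
(446.75, 214.5) 0.14 [-162.5  -34.6   88.1]
(446.75, 214.5) 0.153 [-157.5  -34.6   75.1]
t: 9.3
tool_pos: [0.461, -0.184, 0.2282]
tool_rot: [0.686, 0.728, 0.0, -0.0]
contact_force: [0.1, 0.8, -3.3]
opening: 0.0094
grip_force: 30.0
[ 0.4609618  -0.18403883  0.22816774]
139 [350.72211412 182.03924308]
164 [340.80167869 198.90699413]
232 [312.40684923 247.18682194]
```

View pics/c5.png

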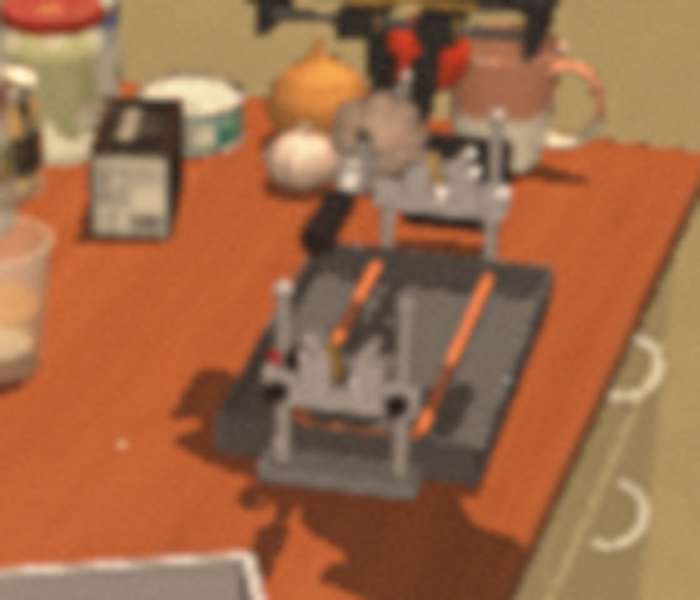

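The side crop shows the handle bearing's post tops at (283,288) and (405,300), with its horn tips around (310,340) and (383,350). The spit is level above it.

Run:
```python
from h import *
d=load("side"); s=observe(); R=Ro.from_quat(s["tool_rot"]).as_matrix()
px=lambda u,v:(230+u/5,100+v*130/600)
L=lambda p:(R.T@(p-s["tool_pos"])*1000).round(1)
for u,v in [(283,286),(405,298),(497,113)]: print("post",L(ray(d,px(u,v),.151)))
def xplane(uv,X):  # intersect tool-x = X mm
    r=d["R"].T@np.linalg.inv(d["mtx"])@[*uv,1.]; c=-d["R"].T@d["t"]; n=R[:,0]
    k=(X/1000-n@(c-s["tool_pos"]))/(n@r); return c+k*r
for u,v in [(310,338),(383,348),(336,350),(335,375),(283,286),(405,298)]: p=xplane(px(u,v),155); print(u,v,"z",p[2],L(p))
```

```text
post [153.3  36.3  77.2]
post [150.5 -36.9  77.2]
post [-147.5  -36.8   77.2]
310 338 z 0.11633067797205665 [155.   18.9 111.9]
383 348 z 0.1153979627948063 [155.  -25.7 112.8]
336 350 z 0.10977558822737987 [155.    2.9 118.4]
335 375 z 0.09109714098738009 [155.    3.1 137.1]
283 286 z 0.15193552806409372 [155.   35.8  76.3]
405 298 z 0.1534204172930821 [155.  -37.8  74.8]
```

```bash
python3 -m inch '[[2,0,5,0,0],[0,0,10,0,0],[0,0,12,0,0],[0,0,12,0,0],[0,0,12,0,0],[0,0,12,0,0],[0,0,10,0,0],[0,0,4,0,0]]'
python3 -m inch '[[0,0,0,0,0],[0,0,0,0,0],[0,0,0,0,0],[0,0,0,0,0],[0,0,0,0,0],[0,0,0,0,0],[0,0,0,0,0],[0,0,0,0,0]]'
python3 - <<'E'
from h import *
s=observe();print(s["tool_pos"],s["contact_force"],s["torque"])
d=snap("side");c=cv2.resize(d["frame"][110:210,240:360],(720,600),interpolation=cv2.INTER_CUBIC);cv2.imwrite("pics/c6.png",c[:,:,::-1])
E
```

```text
t: 10.15
tool_pos: [0.4603, -0.1819, 0.1498]
tool_rot: [0.686, 0.728, -0.0, -0.001]
contact_force: [-0.0, 0.3, -3.0]
opening: 0.0092
grip_force: 30.0
t: 10.95
tool_pos: [0.4609, -0.1821, 0.1512]
tool_rot: [0.686, 0.728, 0.0, 0.0]
contact_force: [-0.5, 1.4, -2.3]
opening: 0.009
grip_force: 30.0
[ 0.46091248 -0.1821456   0.15122971] [-0.48124883  1.40353808 -2.33403966] [-0.09088103  0.05278416 -0.0107681 ]
```

View pics/c6.png

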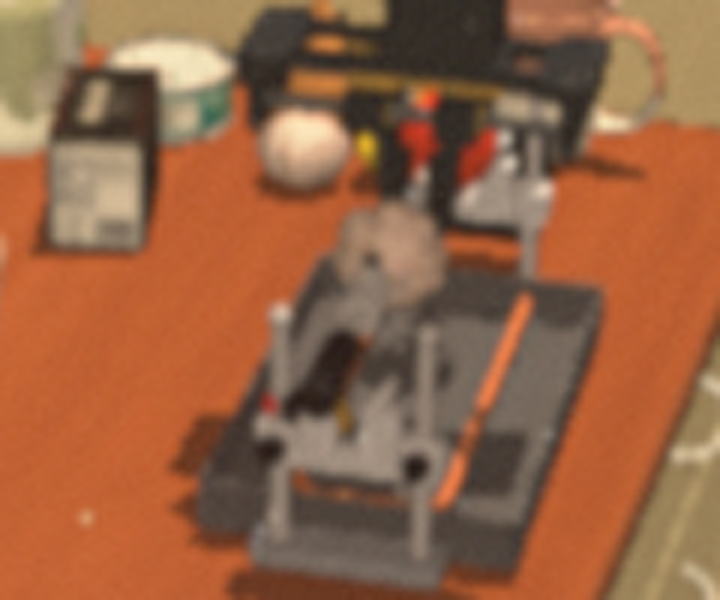

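The spit is between the posts just above the handle bearing, with the handle at (330,375) and the nose at (345,415). I'll lower it slowly, watching the force.

```bash
python3 -m inch '[[0,0,2,0,0],[0,0,2,0,0],[0,0,2,0,0],[0,0,2,0,0],[0,0,2,0,0],[0,0,2,0,0],[0,0,0,0,0],[0,0,0,0,0]]'
python3 -m inch '[[0,0,2,0,0],[0,0,2,0,0],[0,0,2,0,0],[0,0,2,0,0],[0,0,0,0,0],[0,0,0,0,0],[0,0,0,0,0],[0,0,0,0,0]]'
python3 -c "
from h import *
for i in range(3):
  s=observe();print(s['tool_pos'],s['contact_force'],s['torque'])"
```

```text
t: 11.8
tool_pos: [0.4609, -0.1821, 0.1391]
tool_rot: [0.686, 0.728, 0.0, -0.0]
contact_force: [0.2, -0.3, -3.0]
opening: 0.0091
grip_force: 30.0
t: 12.6
tool_pos: [0.4609, -0.1822, 0.1313]
tool_rot: [0.686, 0.728, 0.0, 0.0]
contact_force: [0.1, -0.3, -3.2]
opening: 0.0092
grip_force: 30.0
[ 0.46092475 -0.18216767  0.13125761] [ 0.11821823 -0.29339051 -3.19592963] [-0.00776653  0.0519008  -0.05881297]
[ 0.46092475 -0.18216767  0.13125761] [ 0.11821823 -0.29339051 -3.19592963] [-0.00776653  0.0519008  -0.05881297]
[ 0.46092475 -0.18216767  0.13125761] [ 0.11821823 -0.29339051 -3.19592963] [-0.00776653  0.0519008  -0.05881297]
```

```bash
for i in 1 2; do :; done; python3 -m inch '[[0,0,1,0,0],[0,0,1,0,0],[0,0,1,0,0],[0,0,1,0,0],[0,0,1,0,0],[0,0,1,0,0],[0,0,0,0,0],[0,0,0,0,0]]'
python3 -m inch '[[0,0,1,0,0],[0,0,1,0,0],[0,0,1,0,0],[0,0,1,0,0],[0,0,0,0,0],[0,0,0,0,0],[0,0,0,0,0],[0,0,0,0,0]]'
```

```text
t: 13.4
tool_pos: [0.4609, -0.1821, 0.1252]
tool_rot: [0.686, 0.728, 0.0, -0.0]
contact_force: [-0.8, 0.6, -3.6]
opening: 0.0093
grip_force: 30.0
t: 14.2
tool_pos: [0.4609, -0.1822, 0.1212]
tool_rot: [0.686, 0.728, 0.0, 0.0]
contact_force: [-0.1, -1.0, -3.3]
opening: 0.0094
grip_force: 30.0
```

```bash
python3 -m inch '[[0,0,1,0,0],[0,0,1,0,0],[0,0,1,0,0],[0,0,1,0,0],[0,0,0,0,0],[0,0,0,0,0],[0,0,0,0,0],[0,0,0,0,0]]'
python3 -m inch '[[0,0,1,0,0],[0,0,1,0,0],[0,0,1,0,0],[0,0,0,0,0],[0,0,0,0,0],[0,0,0,0,0],[0,0,0,0,0],[0,0,0,0,0]]'
```

```text
t: 15.0
tool_pos: [0.461, -0.1822, 0.1172]
tool_rot: [0.686, 0.728, 0.0, 0.0]
contact_force: [-0.1, 0.8, -2.8]
opening: 0.0091
grip_force: 30.0
t: 15.8
tool_pos: [0.4609, -0.1822, 0.1142]
tool_rot: [0.686, 0.728, 0.0, -0.0]
contact_force: [0.2, -0.2, -2.5]
opening: 0.0093
grip_force: 30.0
```

```bash
python3 -m inch '[[0,0,1,0,0],[0,0,1,0,0],[0,0,1,0,0],[0,0,0,0,0],[0,0,0,0,0],[0,0,0,0,0],[0,0,0,0,0],[0,0,0,0,0]]'
python3 -m inch '[[0,0,1,0,0],[0,0,1,0,0],[0,0,0,0,0],[0,0,0,0,0],[0,0,0,0,0],[0,0,0,0,0],[0,0,0,0,0],[0,0,0,0,0]]'
python3 - <<'E'
from h import *
s=observe();R=Ro.from_quat(s["tool_rot"]).as_matrix()
d=snap("side");c=cv2.resize(d["frame"][150:210,260:340],(800,600),interpolation=cv2.INTER_CUBIC);cv2.imwrite("pics/c7.png",c[:,:,::-1])
for x in (139,164,232): print(x,(proj(d,s["tool_pos"]+R@[x/1000,0,.006])-[260,150])*10)
E
```

```text
t: 16.6
tool_pos: [0.4605, -0.1821, 0.1111]
tool_rot: [0.686, 0.728, -0.0, -0.0]
contact_force: [-1.3, -1.0, -3.7]
opening: 0.0091
grip_force: 30.0
t: 17.4
tool_pos: [0.4602, -0.1822, 0.1091]
tool_rot: [0.686, 0.728, -0.0, -0.001]
contact_force: [-3.1, -0.8, 0.5]
opening: 0.009
grip_force: 30.0
139 [393.76390931 256.73039835]
164 [374.57102463 296.53723006]
232 [319.7479492  410.24254193]
```

View pics/c7.png

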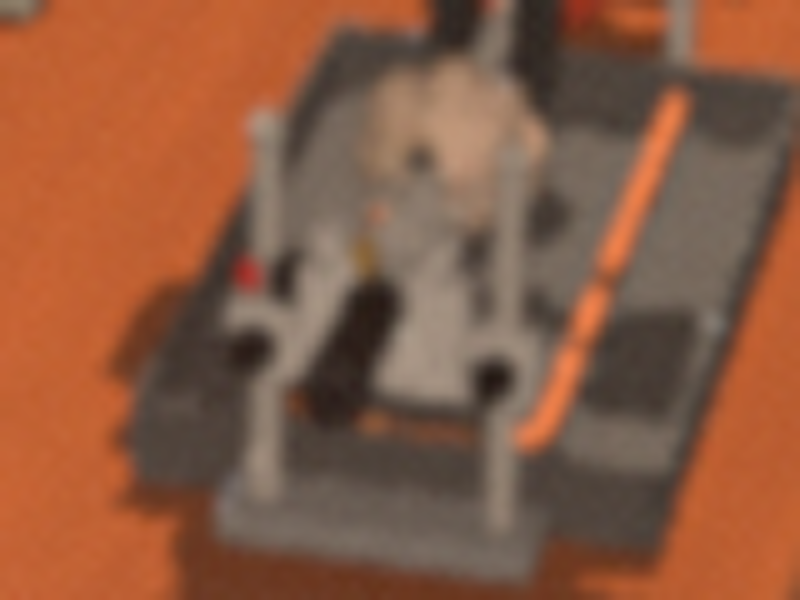

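The journal sits in the funnel beside the brass nose at (362,255), and the measured force (Fx -3 N, Fz +3.5 N) shows the catches engaging. That was my 11th picture, one over the limit of 10. I'll view no more and finish by force and pose readings.

```bash
python3 -m inch '[[0,0,1,0,0],[0,0,1,0,0],[0,0,0,0,0],[0,0,0,0,0],[0,0,0,0,0],[0,0,0,0,0],[0,0,0,0,0],[0,0,0,0,0]]'; python3 -c "
from h import *
s=observe();print(s['torque'])"
```

```text
t: 18.25
tool_pos: [0.4602, -0.1822, 0.1072]
tool_rot: [0.686, 0.728, -0.0, -0.0]
contact_force: [-5.5, -0.5, 0.9]
opening: 0.0093
grip_force: 30.0
[-0.15399021  1.07063643  0.0657642 ]
```

```bash
python3 -m inch '[[0,-0.5,0,0,0],[0,-0.5,0,0,0],[0,0,0,0,0],[0,0,0,0,0],[0,0,0,0,0],[0,0,0,0,0],[0,0,0,0,0],[0,0,0,0,0]]'; python3 -m inch '[[0,0,1,0,0],[0,0,1,0,0],[0,0,0,0,0],[0,0,0,0,0],[0,0,0,0,0],[0,0,0,0,0],[0,0,0,0,0],[0,0,0,0,0]]';python3 -c "
from h import *
s=observe();print(s['torque'])"
```

```text
t: 19.05
tool_pos: [0.4602, -0.1822, 0.1072]
tool_rot: [0.686, 0.728, 0.0, 0.0]
contact_force: [-2.1, -0.2, 2.1]
opening: 0.0096
grip_force: 30.0
t: 19.85
tool_pos: [0.4602, -0.1823, 0.1053]
tool_rot: [0.686, 0.728, 0.0, 0.0]
contact_force: [-3.2, -0.9, 4.5]
opening: 0.0092
grip_force: 30.0
[-0.15503429  0.58154227  0.02448331]
```

```bash
python3 -m inch '[[0,-0.5,1,0,0],[0,0,1,0,0],[0,0,0,0,0],[0,0,0,0,0],[0,0,0,0,0],[0,0,0,0,0],[0,0,0,0,0],[0,0,0,0,0]]'; python3 -m inch '[[0,0,1,0,0],[0,0,0,0,0],[0,0,0,0,0],[0,0,0,0,0],[0,0,0,0,0],[0,0,0,0,0],[0,0,0,0,0],[0,0,0,0,0]]';python3 -c "
from h import *
s=observe();print(s['torque'])"
```

```text
t: 20.65
tool_pos: [0.4601, -0.1823, 0.1033]
tool_rot: [0.686, 0.728, 0.0, 0.001]
contact_force: [-0.5, -0.3, 4.7]
opening: 0.0093
grip_force: 30.0
t: 21.45
tool_pos: [0.4601, -0.1823, 0.1024]
tool_rot: [0.685, 0.728, 0.0, 0.001]
contact_force: [-1.7, -0.8, 5.4]
opening: 0.0096
grip_force: 30.0
[-0.16316549  0.22465876  0.02340059]
```

```bash
python3 -m inch '[[0,0,1,0,0],[0,0,1,0,0],[0,0,0,0,0],[0,0,0,0,0],[0,0,0,0,0],[0,0,0,0,0],[0,0,0,0,0],[0,0,0,0,0]]'; python3 -m inch '[[0,0,1,0,0],[0,0,1,0,0],[0,0,0,0,0],[0,0,0,0,0],[0,0,0,0,0],[0,0,0,0,0],[0,0,0,0,0],[0,0,0,0,0]]';python3 -c "
from h import *
s=observe();print(s['torque'])"
```

```text
t: 22.25
tool_pos: [0.4601, -0.1823, 0.1004]
tool_rot: [0.686, 0.728, 0.0, 0.001]
contact_force: [-0.9, 0.0, 6.4]
opening: 0.0093
grip_force: 30.0
t: 23.05
tool_pos: [0.4601, -0.1824, 0.0982]
tool_rot: [0.686, 0.728, 0.0, 0.001]
contact_force: [1.7, -0.5, 0.9]
opening: 0.0088
grip_force: 30.0
[-0.30854348 -0.28496035  0.02452021]
```

```bash
python3 -m inch '[[0,0,1,0,0],[0,0,0,0,0],[0,0,0,0,0],[0,0,0,0,0],[0,0,0,0,0],[0,0,0,0,0],[0,0,0,0,0],[0,0,0,0,0]]';python3 -c "
from h import *
s=observe();print(s['torque'])"; python3 -m inch '[[0,0,1,0,0],[0,0,0,0,0],[0,0,0,0,0],[0,0,0,0,0],[0,0,0,0,0],[0,0,0,0,0],[0,0,0,0,0],[0,0,0,0,0]]';python3 -c "
from h import *
s=observe();print(s['torque'])"
```

```text
t: 23.85
tool_pos: [0.46, -0.1824, 0.0971]
tool_rot: [0.686, 0.728, 0.0, 0.001]
contact_force: [4.4, -2.1, -4.3]
opening: 0.0093
grip_force: 30.0
[-0.6241038  -0.90551409  0.05137091]
t: 24.65
tool_pos: [0.46, -0.1824, 0.0963]
tool_rot: [0.686, 0.728, 0.0, 0.001]
contact_force: [5.1, -2.1, -1.7]
opening: 0.0096
grip_force: 30.0
[-0.58390784 -0.88667955 -0.01778624]
```

```bash
python3 -m inch '[[0,0.7,0,0,0],[0,0.5,0,0,0],[0,0,0,0,0],[0,0,1,0,0],[0,0,0,0,0],[0,0,0,0,0],[0,0,0,0,0],[0,0,0,0,0]]';python3 -c "
from h import *
s=observe();print(s['torque'])"; python3 -m inch '[[0,0,1,0,0],[0,0,0,0,0],[0,0,0,0,0],[0,0,0,0,0],[0,0,0,0,0],[0,0,0,0,0],[0,0,0,0,0],[0,0,0,0,0]]';python3 -c "
from h import *
s=observe();print(s['torque'])"
```

```text
t: 25.45
tool_pos: [0.4601, -0.1823, 0.0955]
tool_rot: [0.686, 0.728, -0.0, -0.0]
contact_force: [1.4, -1.1, 5.5]
opening: 0.0093
grip_force: 30.0
[-0.71533992 -0.21997371  0.02731005]
t: 26.25
tool_pos: [0.4601, -0.1824, 0.0946]
tool_rot: [0.686, 0.728, -0.0, -0.0]
contact_force: [1.5, -1.6, 7.0]
opening: 0.0089
grip_force: 30.0
[-0.65962751 -0.18963438  0.0379172 ]
```

```bash
python3 -m inch '[[0,0,0.7,0,0],[0,0,0,0,0],[0,0,0,0,0],[0,0,0,0,0],[0,0,0,0,0],[0,0,0,0,0],[0,0,0,0,0],[0,0,0,0,0]]';python3 -c "
from h import *
s=observe();print(s['torque'],s['tool_pos'][2])"; python3 -m inch '[[0,0,0.7,0,0],[0,0,0,0,0],[0,0,0,0,0],[0,0,0,0,0],[0,0,0,0,0],[0,0,0,0,0],[0,0,0,0,0],[0,0,0,0,0]]';python3 -c "
from h import *
s=observe();print(s['torque'],s['tool_pos'][2])"
```

```text
t: 27.05
tool_pos: [0.4601, -0.1824, 0.094]
tool_rot: [0.686, 0.728, -0.0, -0.0]
contact_force: [1.1, -1.9, 8.1]
opening: 0.0093
grip_force: 30.0
[-0.66061341 -0.1157454   0.0803238 ] 0.09400015718917376
t: 27.85
tool_pos: [0.4601, -0.1824, 0.0932]
tool_rot: [0.686, 0.728, -0.0, -0.0]
contact_force: [1.2, -2.6, 7.5]
opening: 0.009
grip_force: 30.0
[-0.62429997 -0.1506557   0.08092575] 0.09323066703581466
```

```bash
python3 -m inch '[[0,0,0.7,0,0],[0,0,0,0,0],[0,0,0,0,0],[0,0,0,0,0],[0,0,0,0,0],[0,0,0,0,0],[0,0,0,0,0],[0,0,0,0,0]]';python3 -c "
from h import *
s=observe();print(s['torque'],s['tool_pos'][2])"; python3 -m inch '[[0,0,0.7,0,0],[0,0,0,0,0],[0,0,0,0,0],[0,0,0,0,0],[0,0,0,0,0],[0,0,0,0,0],[0,0,0,0,0],[0,0,0,0,0]]';python3 -c "
from h import *
s=observe();print(s['torque'],s['tool_pos'][2])"
```

```text
t: 28.65
tool_pos: [0.4601, -0.1821, 0.0918]
tool_rot: [0.686, 0.728, -0.0, -0.0]
contact_force: [0.2, -3.0, 0.4]
opening: 0.009
grip_force: 30.0
[-0.6344499  -0.06647328  0.03853055] 0.0918400542047565
t: 29.45
tool_pos: [0.4601, -0.1815, 0.0911]
tool_rot: [0.685, 0.728, -0.0, -0.001]
contact_force: [0.7, 2.1, -9.4]
opening: 0.0096
grip_force: 30.0
[0.34508383 0.00182606 0.03661722] 0.09106635878544526
```

```bash
python3 -m inch '[[0,0,0.7,0,0],[0,0,0,0,0],[0,0,0,0,0],[0,0,0,0,0],[0,0,0,0,0],[0,0,0,0,0],[0,0,0,0,0],[0,0,0,0,0]]';python3 -c "
from h import *
s=observe();print(s['torque'],s['tool_pos'][2])"; python3 -m inch '[[0,0,0.7,0,0],[0,0,0,0,0],[0,0,0,0,0],[0,0,0,0,0],[0,0,0,0,0],[0,0,0,0,0],[0,0,0,0,0],[0,0,0,0,0]]';python3 -c "
from h import *
s=observe();print(s['torque'],s['tool_pos'][2])"
```

```text
t: 30.25
tool_pos: [0.4606, -0.1823, 0.0907]
tool_rot: [0.686, 0.728, -0.0, 0.0]
contact_force: [-0.3, -0.7, -3.8]
opening: 0.0091
grip_force: 30.0
[-0.18389841  0.04004586  0.02256702] 0.09074787525214838
t: 31.05
tool_pos: [0.4607, -0.1822, 0.09]
tool_rot: [0.686, 0.728, 0.0, 0.0]
contact_force: [0.4, 0.2, -2.7]
opening: 0.0093
grip_force: 30.0
[-0.01113109  0.00796482  0.0148597 ] 0.09003504720941077
```

```bash
python3 -m inch '[[0,0,0.6,0,0],[0,0,0,0,0],[0,0,0,0,0],[0,0,0,0,0],[0,0,0,0,0],[0,0,0,0,0],[0,0,0,0,0],[0,0,0,0,0]]';python3 -c "
from h import *
s=observe();print(s['torque'],s['tool_pos'][2])"; python3 -m inch '[[0,0,0.5,0,0],[0,0,0,0,0],[0,0,0,0,0],[0,0,0,0,0],[0,0,0,0,0],[0,0,0,0,0],[0,0,0,0,0],[0,0,0,0,0]]';python3 -c "
from h import *
s=observe();print(s['torque'],s['tool_pos'][2])"
```

```text
t: 31.85
tool_pos: [0.4607, -0.1821, 0.0898]
tool_rot: [0.686, 0.728, 0.0, 0.0]
contact_force: [-1.1, 1.4, 6.8]
opening: 0.0096
grip_force: 30.0
[ 0.14151448  0.19097825 -0.01866358] 0.089821498193258
t: 32.65
tool_pos: [0.4607, -0.1822, 0.0898]
tool_rot: [0.686, 0.728, 0.0, 0.0]
contact_force: [-1.8, 1.7, 10.8]
opening: 0.0091
grip_force: 30.0
[0.21413987 0.36171442 0.00725217] 0.08977398808888258
```

```bash
python3 -m inch '[[0,0,-0.4,0,0],[0,0,-0.3,0,0],[0,0,0,0,0],[0,0,0,0,15],[0,0,0,0,25],[0,0,0,0,30],[0,0,0,0,30],[0,0,0,0,30]]'; python3 -m inch '[[0,0,-5,0,30],[0,0,-15,0,30],[0,0,-25,0,30],[0,0,-30,0,30],[0,0,-30,0,30],[0,0,-25,0,30],[0,0,-5,0,30],[0,0,0,0,30]]'
python3 - <<'E'
from h import *
s=observe();print(s["tool_pos"],s["contact_force"])
d=snap("wrist"); f=d["frame"].astype(int); RR=Ro.from_quat(s["tool_rot"]).as_matrix()
L=lambda uv,z:(RR.T@(ray(d,uv,z)-s["tool_pos"])*1000).round(1)
# bar: bright run in rows between garlic and tomato
R,G,B=f[...,0],f[...,1],f[...,2]; g=f.sum(2)//3
m=((R>130)&(G<90)&(B<70)).astype(np.uint8); m[:,:230]=0;m[:,330:]=0
n,l,st,c=cv2.connectedComponentsWithStats(m); i=1+st[1:,4].argmax(); print("red",st[i],c[i],L((278,st[i][1]),.084))
for r in range(0,300,20): print(r,g[r,262:296:2])
E
```

```text
t: 33.45
tool_pos: [0.4605, -0.1822, 0.0895]
tool_rot: [0.686, 0.728, -0.0, -0.0]
contact_force: [-0.2, 0.1, 0.7]
opening: 0.0298
grip_force: 0.0
t: 34.25
tool_pos: [0.4609, -0.1823, 0.2253]
tool_rot: [0.686, 0.728, 0.0, 0.001]
contact_force: [0.5, -0.3, -0.8]
opening: 0.0302
grip_force: 0.0
[ 0.46085578 -0.18230189  0.22530695] [ 0.51183951 -0.25824674 -0.84427446]
red [ 245  257   64   63 1309] [279.60122231 276.81283422] [-44.2   1.2 141.3]
0 [133 138 133 239 172 192 202 213 201 186 164 235 125 137 134 135 130]
20 [116 120 122 109 230 222 224 221 220 221 233 119 125 123 116 162 167]
40 [109 110 108  97 222 100 105 108 111  95 249  93 107 108 109 109 111]
60 [154 155 154 146 225 218 220 216 215 220 238 148 155 153 157 138 209]
80 [113 105 121 205 233 205 197 165 171 188 241 171 139 107 106 139 215]
100 [205 207 200 198 186 207 211 194 205 202 202 192 189 197 179 180 220]
120 [186 163 161 163 174 190 204 170 192 178 184 182 184 143 199 181 192]
140 [147 134 133 132 130 134 132 133 130 131 141 129 136 161 158 157 162]
160 [108 104 109 106 237 217 220 215 215 217 233 106 104 109 109 108 111]
180 [186 176 184 187 223 217 217 218 218 218 220 101 109 109 198 182 186]
200 [184 178 188 182 223 216 215 216 254 252 229 104 107 109 192 184 183]
220 [182 181 185 181 255 247 247 247 247 248 228 107 111 109 108  98 106]
240 [109 105 105 107 252 247 247 246 247 250 155 107 110 112 108 107 104]
260 [ 93  97  99  94 242 248 246 247 247 251 122 101 101  99  92 101 111]
280 [128 125 117 124 126 128 126 136 117 128 124 126 129 125 125 115 129]
```

Run:
```python
from h import *
a=load("side"); b=snap("side")
# handle tip at c7 time: spit z .1031 (level in grip); now expected .0838 if home & level
tip=lambda z:np.array([.4602,-.1822,z])+.2*np.array([-.060,.998,0])
print("expected shift",proj(b,tip(.0838))-proj(a,tip(.1031)))
for n,d in (("before",a),("now",b)):
    f=d["frame"].astype(int)
    m=(f.max(2)<70).astype(np.uint8); u0,v0=proj(d,tip(.1031 if n=="before" else .0838)).astype(int)
    k=np.zeros_like(m);k[v0-12:v0+14,u0-9:u0+9]=1
    c,l,st,ce=cv2.connectedComponentsWithStats(m*k); i=1+st[1:,4].argmax();print(n,st[i],ce[i],(u0,v0))
```

```text
expected shift [-0.09979491  5.67085801]
before [290 178  10  15  75] [294.52 185.52] (np.int64(294), np.int64(185))
now [289 184  10  14  83] [294.10843373 191.21686747] (np.int64(294), np.int64(191))
```

The handle dropped 5.7 px in the side view, matching the 5.7 px expected for a home, level spit.

```bash
python3 -c "
from workcell import *
print(finish_job())"
```

```text
the job is handed in; nothing more can be done
None
```

The spit is mounted with its handle away from the gearbox, level, with both ends on their seats and both catches apparently snapped over, and the job is handed in with no verdict shown; I viewed 11 pictures, one over the limit of 10.

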